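# Load a vial rack under the shaker's hold-down lip and clamp it

### The arm

A 7-joint arm with a two-finger parallel gripper is mounted at the origin on the work surface. World frame = base frame: x ahead of the robot, y to its left, z up, the work surface at z = 0. Lengths are in m, angles in rad, forces in N, time in s.
With the tool pointing down it reaches from about 0.425 to 0.925 m from the base axis. Payload 6.8 kg.
Tool frame: the origin (TCP) lies at the very end of the fingers, on their centre line; the grasp point (between the pads) lies bot.tcp_to_grasp behind it (bot.tcp_to_grasp is the distance from the TCP to the grasp point, in m); z points along the fingers, y is the line along which they close (so a half turn about z gives the same grasp; the last joint's range is limited). The gripper opens to 85 mm and grips with 20 to 120 N. Pads are 22 mm wide; open, the fingers measure 114 mm over their backs; the gripper's body (76 mm by 85 mm) begins 54 mm behind the grasp point. The pads swing forward as they close: fully open they stand 13 mm farther back than shut.
Start: joints at [1.156, 0.477, 0.022, 1.555, -0.011, 1.109, -0.083], TCP at [0.204, -0.643, 0.199] pointing down, gripper open.
Joint ranges: [-2.96, 2.96], [-0.34, 2.1], [-1.41, 1.46], [0.24, 2.44], [-1.37, 4.51], [0.17, 1.92], [-2.96, 2.96]. Speed limits (rad/s): [2.39, 2.39, 3.14, 3.14, 3.14, 3.14, 3.14].

### API

Orientations are given as a unit quaternion [w, x, y, z].
In Python, from station import bot gives the robot as it stands.
- The arm moves only by the tool servo_tool, never from a script. Its argument "motion" is a list that holds one entry, the list of rows, each a list of 7 numbers: the shift along the tool's x, y, z in m, then the turn, a rotation vector about the tool's x, y, z in units of 5 degrees (1.0 is 5 degrees), then the opening, from 0 (shut) to 1 (fully open). A call has 1 to 20 rows; each row is the pose to reach, as a shift and turn from the pose commanded when the call began, along the tool's axes at that moment; what a row does not reach only later rows make up. A row lasts 1/12 s, in which the tool goes at most 41.7 mm and 7.16 degrees, less where a joint would pass 70% of its speed; a pose out of reach is approached as far as the arm can. A call with a gripper value outside its range is refused whole. The fingers move at their own pace and stop on an object; "grip_force" is the grip in N (left out, the last holds). Time passes only in rows, so rows that repeat a pose let the fingers close. It gives the time, the measured TCP pose, the force, the opening and the grip force at its end, in the units of the state.
- bot.get_obs(): the state, without advancing time (a new reading comes with each control period).
- bot.read_camera(name): name is "scene" or "side" or "wrist"; returns a dict with "img" (480x640x3 uint8, red, green, blue), "K" (3x3 intrinsics, pixels), "pose" (4x4, takes a point from camera to world coordinates). Camera axes: x right, y down, z forward; pixel columns grow to the right and rows downward; lengths in m; the calibration is good to about 2 mm. A picture is of the moment at which its call begins. There is no depth.
- bot.hand_in(): hands the job in; it is judged then, once.
The state is a dict: "t": time; "q": joint angles; "joint_vel": joint speeds; "joint_torque": joint torques, N m; "eef_pos": TCP position; "tool_rot": TCP orientation; "contact_force": force on the tool from outside, world axes, zero at the start; "torque": the same for the moment, N m; "gripper_width": opening from 0.0 (shut) to 1.0 (fully open); "grasp_force": force on a finger pad.
Only numpy, scipy, OpenCV 4.12 (cv2) and the standard library are available. Lean on these libraries where they do the work, as an engineer would, in place of code of your own. Each camera call takes 0.05 s, during which the arm holds its last target. There are 200 camera calls.

### The job

Load the vial rack onto the bench shaker, keeping it upright: set it gently on the platform with its long foot towards the hold-down lip, slide it in under the lip and push it firmly home against the hidden depth stop (a steady push of about 12 N on the handle for a moment, never loading the stop by more than 20 N: the vials are glass). Then swing the clamp lever round until the cam is tight on the rack's foot, and let go, leaving the rack flat and square against the fence and the other things on the bench alone.

Things in the scene. Friction and masses are not known exactly. Their poses are not given: they have to be found in the camera images.
- shaker: Bench shaker, fixed: white housing, aluminium platform on top 236 x 296 mm, its surface 90 mm above the bench. Origin: centre of its underside, z up. A rack slides in along the shaker's +y, between a dark steel fence (+x side) and a cam clamp (-x side), under the lip of the dark steel retaining block at the +y end.
- lip (a point): Underside of the retaining block's lip at its front edge, in the middle of the rack's lane (shaker frame 10, 102, 98 mm). 8.2 mm clear below; lip 6 mm thick, 112 mm wide; pocket 92 mm wide. Inside, hidden by the lip, a rigid steel depth stop, 74 mm wide, square to the lane, ends the pocket: a thumbscrew (black knob behind the block) has set it anywhere from 4 to 22 mm behind the lip's front edge.
- fence (a point): Foot of the fence's guiding face at platform level, mid length (shaker frame 52, 21, 90 mm; axes as the shaker's). The face looks to -x, is 12 mm high and runs along y for 162 mm up to the lip. A clamped rack lies against it, so the rack's origin is then 42 mm to -x of it.
- clamp: Cam clamp hinged about a vertical pivot (shaker frame -49, 35 mm). Origin: pivot at platform level. Turned anticlockwise (from above) by its lever, its eccentric presses the rack's foot to the fence and its toe passes over the foot. Yaw from the shaker's: 0 to 0.6 rad at start (open), tight from about 2.1, hard end 2.25. Moves with 1 to 3 N at the pin, stays where left; tight takes about 4 N.
- clamp_pin (a point): Grip point on the lever's upright black pin (13 mm diameter, free from 21 to 58 mm above the platform), 46 mm above the platform and 60 mm from the pivot, 1.66 rad (95 degrees) anticlockwise of the clamp's x axis. It swings from the shaker's +y side by way of -x towards -y.
- rack: Rack of six capped vials, about 0.5 kg: aluminium foot 84 (x) x 154 (y) x 6 mm; on it two white blocks 60 x 24 mm, 36 mm high, a row of three vials in each (black caps up to 48 mm), 76 mm apart, a low handle bar between them. The foot juts 26 mm beyond the block at +y (the long foot, to go under the lip), 4 mm at -y, 12 mm at the sides. Origin: centre of the foot's underside.
- rack_nose (a point): Middle of the front edge of the rack's long foot, 77 mm to +y of the rack's origin, 3 mm above its underside.
- rack_handle (a point): Centre of the handle bar: 56 mm along the rack's x, 12 mm thick along y, 14 mm high, 34 mm above the rack's underside, 11 mm to -y of its origin. 32 mm free on either side of it for fingers that close along y.
- tray: Bystander: loose aluminium compartment tray 120 x 200 x 35 mm. Origin: centre of its underside.
- jar: Bystander: loose amber jar, 60 mm diameter, 85 mm high. Origin: centre of its underside.
- beaker: Bystander: loose glass beaker, 66 mm diameter, 80 mm high. Origin: centre of its underside.
Not all that is in view belongs to the job. Leave any pink or red look-alike of the rack alone.

How it is judged:
On the way:
1. before the cam bears on it, the rack is pressed home against the depth stop with 3 N or more (contact force between rack and stop_c0 above 3 N and contact force between rack and clamp below 2 N), for 0.2 s.
At the end, for the whole second after the job is handed in: The rack stands flat on the platform, long foot under the lip, its nose within 2 mm of the depth stop, its side within 3 mm of the fence and parallel (0.04 rad), the clamp's cam bearing on its foot with more than 3 N, at rest (horizontal distance between rack_nose and stop_c0 below 0.006 m and z of rack in the frame of shaker between 0.087 and 0.0925 m and x of rack in the frame of fence above -0.045 m and angle between the y axis of rack and the y axis of shaker, either way round below 0.04 rad and angle between rack's own z axis and vertical below 0.04 rad and contact force between rack and clamp above 3 N and linear speed of rack below 0.01 m/s); the robot touches nothing.
It fails at once if the rack is rammed against the stop with more than 20 N (contact force between rack and stop_c0 above 20 N).
It fails at once if the rack is dropped, jammed or pressed on the shaker with more than 80 N (contact force between rack and shaker above 80 N).
It fails at once if the rack is tipped by more than 0.3 rad (17 degrees) (angle between rack's own z axis and vertical above 0.3 rad).
It fails at once if the tray, the jar or the beaker is moved by more than 20 mm (distance of any of tray, jar, beaker from where it was at the start of the episode above 0.02 m).
It also fails if it takes over 67 s, if anything falls off the work surface, if the arm or the gripper's body presses on something with over 40 N, if the wrist force passes 120 N, or if a joint passes its speed limit or range.

## Working session

There is one attempt and no reset: what is moved stays moved. The work goes in short steps, Python scripts to look and compute and a tool call to move; the robot and the scene stay as the last step left them, time stands still between calls to the robot, and variables do not carry over. Pictures are saved under pics/ and viewed, at most 10 in all, crops included, and the job is handed in when it is done.

Besides the shell and the picture viewer there is one more tool, called after "Call:" as name([rows], argument=value, ...), one row to a line, values as JSON. servo_tool: Moves the arm, as the interface text tells. Its arguments: {"type":"object","properties":{"motion":{"type":"array"},"grip_force":{"type":"number"}},"required":["motion"]}

```bash
ls; mkdir -p pics
python3 - <<'E'
from station import bot
import cv2,numpy as np
o=bot.get_obs();print({k:np.round(v,3) for k,v in o.items()},bot.tcp_to_grasp)
for n in("scene","side"):
    c=bot.read_camera(n);cv2.imwrite(f"pics/{n}0.png",c["img"][:,:,::-1]);np.savez(f"pics/{n}0.npz",**c);print(n,c["K"].round(1).tolist(),c["pose"].round(3).tolist())
E
```

```text
pics
{'t': np.float64(0.0), 'q': array([ 1.156,  0.478,  0.022,  1.556, -0.012,  1.109, -0.083]), 'joint_vel': array([-0.001,  0.001, -0.002,  0.001, -0.   , -0.001,  0.   ]), 'joint_torque': array([ 0.0000e+00, -5.9644e+01,  1.6080e+00, -2.8120e+01,  1.3000e-02,
        9.0000e-03, -0.0000e+00]), 'eef_pos': array([ 0.204, -0.643,  0.198]), 'tool_rot': array([-0.001,  0.988,  0.153, -0.   ]), 'contact_force': array([ 0.768,  0.228, -0.134]), 'torque': array([0.004, 0.008, 0.034]), 'grasp_force': np.float64(0.0), 'gripper_width': np.float64(0.999)} 0.0187
scene [[531.2, 0.0, 327.5], [0.0, 531.2, 240.3], [0.0, 0.0, 1.0]] [[-0.407, 0.676, -0.614, 1.299], [0.914, 0.305, -0.269, 0.426], [0.006, -0.671, -0.742, 1.018], [0.0, 0.0, 0.0, 1.0]]
side [[599.8, 0.0, 315.3], [0.0, 599.8, 230.4], [0.0, 0.0, 1.0]] [[-0.726, -0.522, 0.447, -0.037], [-0.687, 0.564, -0.458, 0.684], [-0.013, -0.64, -0.769, 1.112], [0.0, 0.0, 0.0, 1.0]]
```

View pics/scene0.png

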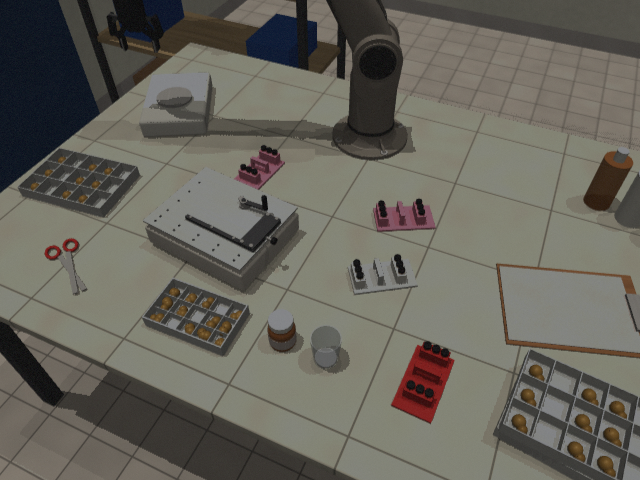

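View pics/side0.png

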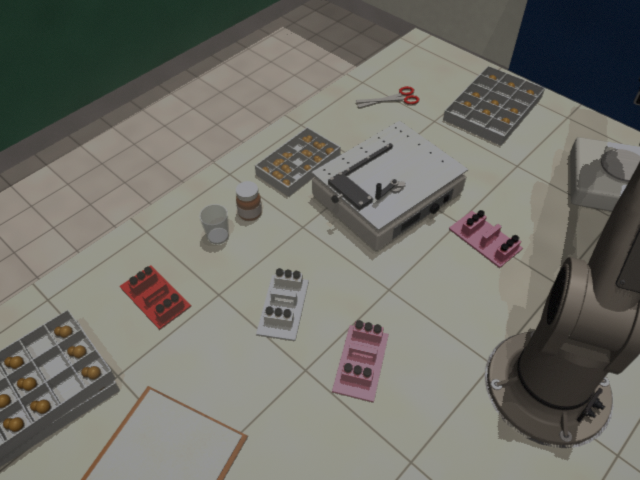

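The scene view shows the shaker at (222,225), with the retaining block at about (250,232). The white rack is at (382,273), and the bystanders (jar, beaker, tray) are at (282,330), (325,347) and (197,315). In the side view the shaker is at (390,180) and the rack at (284,303). I'll zoom in on both.

Run:
```python
import cv2,numpy as np
s=np.load("pics/scene0.npz")["img"][:,:,::-1];d=np.load("pics/side0.npz")["img"][:,:,::-1]
def crop(im,x,y,w,h):
    return cv2.resize(cv2.convertScaleAbs(im[y:y+h,x:x+w],alpha=1.3),(400,300),interpolation=cv2.INTER_CUBIC)
m=np.vstack([np.hstack([crop(s,136,160,172,129),crop(d,305,115,172,129)]),np.hstack([crop(s,340,240,84,63),crop(d,240,256,112,84)])])
cv2.imwrite("pics/m1.png",m)
```

```text
(no output)
```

View pics/m1.png

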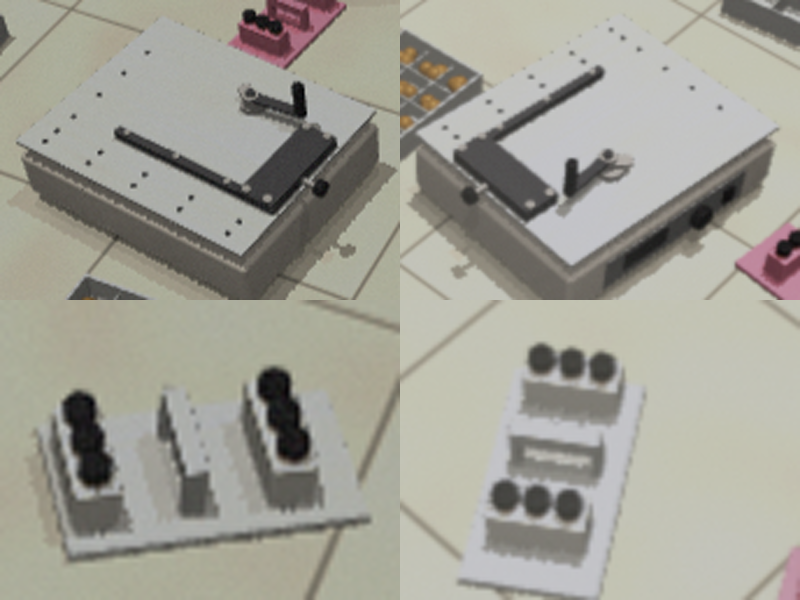

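The crops show the shaker platform's four corners and the rack foot's corners clearly. The rack's long foot points right in the scene view and down in the side view. The pin top is at crop (299,86) in scene and (172,160) in side.

```bash
cat > h.py <<'E'
import numpy as np
from scipy.optimize import least_squares
C={n:np.load(f"pics/{n}0.npz") for n in("scene","side")}
def proj(n,P,c=None):
    c=C[n] if c is None else c; P=np.atleast_2d(P)
    T=np.linalg.inv(c["pose"]); q=(P@T[:3,:3].T+T[:3,3])@c["K"].T
    return q[:,:2]/q[:,2:]
def ray(n,uv,z):
    c=C[n]; d=c["pose"][:3,:3]@np.linalg.solve(c["K"],[*uv,1]); o=c["pose"][:3,3]
    return o+d*(z-o[2])/d[2]
def place(p,L):
    c,s=np.cos(p[2]),np.sin(p[2]); L=np.atleast_2d(L)
    return np.c_[p[0]+c*L[:,0]-s*L[:,1],p[1]+s*L[:,0]+c*L[:,1],L[:,2]]
def fit(obs,p0):
    f=lambda p:np.concatenate([(proj(n,place(p,L))-uv).ravel() for n,L,uv in obs])
    r=least_squares(f,p0); return r.x,f(r.x)
E
cat > m.py <<'E'
from h import *
k=172/400
a,b=.118,.148
L=np.array([[a,b,.09],[-a,b,.09],[a,-b,.09],[-a,-b,.09]])
us=np.array([[238,255],[377,115],[18,142],[163,17]])*k+[136,160]
ud=np.array([[18,130],[173,265],[223,15],[378,128]])*k+[305,115]
c=ray("scene",[222,215],.09)
sh,e=min((fit([("scene",L,us),("side",L,ud)],[c[0],c[1],y]) for y in(0,1.5,3,-1.5)),key=lambda r:(r[1]**2).sum())
print("shaker",sh.round(4),e.round(1))
a,b=.042,.077
R=np.array([[a,b,.006],[-a,b,.006],[a,-b,.006],[-a,-b,.006]])
us=np.array([[368,217],[328,92],[70,250],[38,130]])*84/400+[340,240]
ud=np.array([[60,278],[200,295],[245,90]])*112/400+[240,256]
c=ray("scene",[382,273],.006)
rk,e=min((fit([("scene",R,us),("side",R[:3],ud)],[c[0],c[1],y]) for y in(0,1.5,3,-1.5)),key=lambda r:(r[1]**2).sum())
print("rack",rk.round(4),e.round(1))
pts={"pin":("scene",np.array([299,86])*k+[136,160],.148),"pin2":("side",np.array([172,160])*k+[305,115],.148)}
S=lambda w:((w[0]-sh[0])*np.cos(sh[2])+(w[1]-sh[1])*np.sin(sh[2]),-(w[0]-sh[0])*np.sin(sh[2])+(w[1]-sh[1])*np.cos(sh[2]))
for n,(c,uv,z) in pts.items():
    w=ray(c,uv,z); s=np.array(S(w)); d=s-[-.049,.035]
    print(n,w.round(4),s.round(4),"r",np.hypot(*d).round(4),"clampyaw",(np.arctan2(d[1],d[0])-1.66).round(3))
for n,uv,z in(("jar",(282,316),.085),("beaker",(326,335),.08),("tray",(198,306),.035),("pinkA",(404,212),.01),("pinkB",(262,166),.01),("red",(424,380),.01)):
    w=ray("scene",uv,z);print(n,w.round(3),np.round(S(w),3))
for nm,P in(("lip",[.01,.102,.098]),("pivot",[-.049,.035,.09]),("home15",[.01,.102+.013-.077,.09])):print(nm,place(sh,P).round(4))
print("handle",place(rk,[0,-.011,.034]).round(4))
np.savez("est.npz",sh=sh,rk=rk)
E
python3 m.py
```

```text
shaker [ 0.5558 -0.1851 -0.1369] [ 1.  -0.1  0.1 -2.3 -0.5 -1.8  0.8 -1.2 -1.3 -0.3 -1.7 -0.5 -0.8 -1.7
  0.8 -1.2]
rack [0.4942 0.2185 0.3798] [ -3.   -1.6   3.   -2.1  -4.8 -10.7   2.3 -12.1   2.1  -3.5  -0.4   4.5
 -20.8  -6.5]
pin [ 0.5135 -0.0827  0.148 ] [-0.0559  0.0957] r 0.0611 clampyaw 0.024
pin2 [ 0.5119 -0.0845  0.148 ] [-0.0572  0.0937] r 0.0592 clampyaw 0.05
jar [0.761 0.088 0.085] [0.166 0.298]
beaker [0.763 0.19  0.08 ] [0.154 0.399]
tray [ 0.786 -0.114  0.035] [0.218 0.102]
pinkA [0.286 0.206 0.01 ] [-0.32   0.351]
pinkB [ 0.276 -0.233  0.01 ] [-0.271 -0.086]
red [0.738 0.401 0.01 ] [0.101 0.606]
lip [[ 0.5796 -0.0854  0.098 ]]
pivot [[ 0.5121 -0.1438  0.09  ]]
home15 [[ 0.5709 -0.1488  0.09  ]]
handle [[0.4983 0.2083 0.034 ]]
```

```bash
sed -i 's/("side",R\[:3\],ud)/("side",R[[0,1,3]],ud)/' m.py; python3 m.py | sed -n '3,5p;$p'
```

```text
rack [0.5108 0.2272 0.5831] [ 0.7 -0.7 -0.2 -1.   0.1  0.7  0.1 -1.4 -0.7 -0.5 -0.7  0.7  0.1 -1.8]
pin [ 0.5135 -0.0827  0.148 ] [-0.0559  0.0957] r 0.0611 clampyaw 0.024
pin2 [ 0.5119 -0.0845  0.148 ] [-0.0572  0.0937] r 0.0592 clampyaw 0.05
handle [[0.5169 0.218  0.034 ]]
```

Both fits have residuals of about 1 px. The rack is at (0.511, 0.227) with yaw 0.583, the shaker is at (0.556, -0.185) with yaw -0.137, and the clamp yaw is about 0.04. All three are plausible, so I'll start moving.

```bash
cat > g.py <<'E'
import sys,numpy as np
from scipy.spatial.transform import Rotation as Ro
from station import bot
from h import place
def go(x,y,z,p):
    o=bot.get_obs(); q=o["tool_rot"]; R=Ro.from_quat([*q[1:],q[0]])
    T=Ro.from_matrix(np.array([[np.cos(p),np.sin(p),0],[np.sin(p),-np.cos(p),0],[0,0,-1]]))
    print("t",o["t"].round(2),"shift",R.inv().apply(np.array([x,y,z])-o["eef_pos"]).round(4),"turn5",(np.degrees((R.inv()*T).as_rotvec())/5).round(3))
E
python3 -c "
from g import *
go(.42,-.25,.28,.583);go(.517,.218,.13,.583)"
```

```text
Traceback (most recent call last):
  File "g.py", line 8, in go
    print("t",o["t"].round(2),"shift",R.inv().apply(np.array([x,y,z])-o["eef_pos"]).round(4),"turn5",(np.degrees((R.inv()*T).as_rotvec())/5).round(3))
              ^^^^^^^^^^^^
AttributeError: 'float' object has no attribute 'round'
```

```bash
sed -i 's/o\["t"\].round(2)/round(o["t"],2)/' g.py
python3 -c "
from g import *
go(.44,-.25,.28,.583);go(.517,.218,.13,.583)"
```

```text
t 0.1 shift [ 0.344  -0.3033 -0.0812] turn5 [-1.900e-02 -2.000e-03 -3.165e+00]
t 0.1 shift [ 0.5587 -0.726   0.0695] turn5 [-1.900e-02 -2.000e-03 -3.165e+00]
```

Call:
servo_tool([
  [[0.115, -0.1, -0.08, 0, 0, -1, 0.33], [0.23, -0.2, -0.08, 0, 0, -2, 0.33], [0.344, -0.303, -0.081, 0, 0, -3.165, 0.33], [0.344, -0.303, -0.081, 0, 0, -3.165, 0.33], [0.344, -0.303, -0.081, 0, 0, -3.165, 0.33], [0.344, -0.303, -0.081, 0, 0, -3.165, 0.33], [0.344, -0.303, -0.081, 0, 0, -3.165, 0.33], [0.344, -0.303, -0.081, 0, 0, -3.165, 0.33], [0.344, -0.303, -0.081, 0, 0, -3.165, 0.33], [0.344, -0.303, -0.081, 0, 0, -3.165, 0.33], [0.344, -0.303, -0.081, 0, 0, -3.165, 0.33], [0.344, -0.303, -0.081, 0, 0, -3.165, 0.33], [0.559, -0.726, 0.02, 0, 0, -3.165, 0.33], [0.559, -0.726, 0.02, 0, 0, -3.165, 0.33], [0.559, -0.726, 0.02, 0, 0, -3.165, 0.33], [0.559, -0.726, 0.02, 0, 0, -3.165, 0.33], [0.559, -0.726, 0.02, 0, 0, -3.165, 0.33], [0.559, -0.726, 0.02, 0, 0, -3.165, 0.33], [0.559, -0.726, 0.02, 0, 0, -3.165, 0.33], [0.559, -0.726, 0.02, 0, 0, -3.165, 0.33]],
])

```text
t: 1.77
eef_pos: [0.4931, 0.0725, 0.2103]
tool_rot: [0.0, 0.958, 0.287, -0.0]
contact_force: [0.4, 0.4, 0.2]
gripper_width: 0.33
grasp_force: 0.0
```

```bash
python3 -c "
from g import *
print(bot.get_obs()['eef_pos'],bot.get_obs()['q'].round(2),bot.get_obs()['gripper_width']);go(.517,.218,.15,.583)"
```

```text
[0.49310422 0.07249891 0.2103048 ] [ 0.2   0.22 -0.54  1.93  0.13  1.03 -1.38] 0.32989114243014833
t 1.77 shift [ 0.1    -0.1084  0.0603] turn5 [ 0.003  0.002 -0.005]
```

Call:
servo_tool([
  [[0.1, -0.108, 0.06, 0, 0, 0, 0.33], [0.1, -0.108, 0.06, 0, 0, 0, 0.33], [0.1, -0.108, 0.06, 0, 0, 0, 0.33], [0.1, -0.108, 0.06, 0, 0, 0, 0.33], [0.1, -0.108, 0.06, 0, 0, 0, 0.33], [0.1, -0.108, 0.06, 0, 0, 0, 0.33], [0.1, -0.108, 0.06, 0, 0, 0, 0.33]],
])

```text
t: 2.35
eef_pos: [0.5172, 0.2153, 0.1504]
tool_rot: [0.0, 0.958, 0.287, -0.001]
contact_force: [0.9, -0.8, 0.2]
gripper_width: 0.329
grasp_force: 0.0
```

```bash
python3 -c "
from g import *
import cv2
go(.517,.218,.0153,.583)
c=bot.read_camera('wrist');np.savez('pics/w1.npz',**c)
from h import proj
im=c['img'][:,:,::-1].copy()
rk=np.load('est.npz')['rk']
for L in ([0.028,-.017,.041],[-.028,-.017,.041],[.028,-.005,.041],[-.028,-.005,.041],[.042,.077,.006],[-.042,.077,.006],[.042,-.077,.006],[-.042,-.077,.006]):
    u=proj('',place(rk,L),c)[0];cv2.drawMarker(im,tuple(int(v) for v in u),(0,255,0),0,9,1)
cv2.imwrite('pics/w1.png',im)"
```

```text
t 2.35 shift [ 0.0015 -0.0024  0.1351] turn5 [ 0.003  0.015 -0.001]
```

View pics/w1.png

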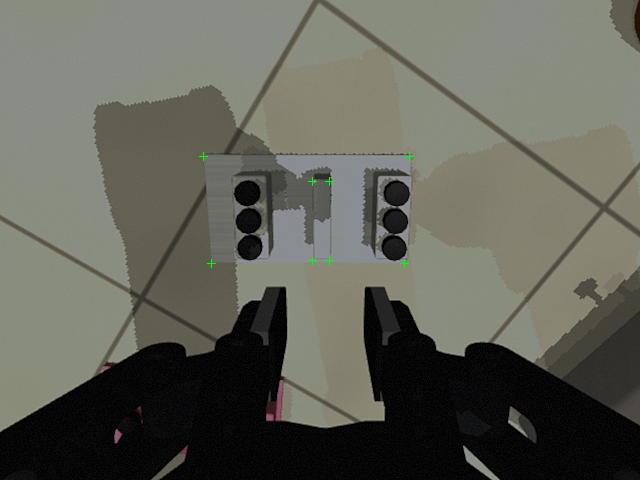

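The wrist view shows the predicted foot corners at (205,155), (410,155), (211,263) and (405,263), and the handle at about (321,220). All match to within 1–2 mm, so I'll descend.

Call:
servo_tool([
  [[0, 0, 0.04, 0, 0, 0, 0.33], [0, 0, 0.07, 0, 0, 0, 0.33], [0, 0, 0.07, 0, 0, 0, 0.33], [0, 0, 0.07, 0, 0, 0, 0.33]],
])

```text
t: 2.73
eef_pos: [0.5168, 0.2141, 0.0805]
tool_rot: [0.001, 0.958, 0.286, -0.001]
contact_force: [-0.1, 0.3, 0.5]
gripper_width: 0.33
grasp_force: 0.0
```

```bash
python3 -c "
from g import *
go(.517,.218,.0153,.583)"
```

```text
t 2.73 shift [ 0.0025 -0.0032  0.0652] turn5 [ 0.002  0.033 -0.022]
```

Call:
servo_tool([
  [[0.0025, -0.003, 0.03, 0, 0, 0, 0.33], [0.0025, -0.003, 0.045, 0, 0, 0, 0.33], [0.0025, -0.003, 0.055, 0, 0, 0, 0.33], [0.0025, -0.003, 0.064, 0, 0, 0, 0.33], [0.0025, -0.003, 0.064, 0, 0, 0, 0.33], [0.0025, -0.003, 0.064, 0, 0, 0, 0], [0.0025, -0.003, 0.064, 0, 0, 0, 0], [0.0025, -0.003, 0.064, 0, 0, 0, 0], [0.0025, -0.003, 0.064, 0, 0, 0, 0], [0.0025, -0.003, 0.064, 0, 0, 0, 0]],
], grip_force=40)

```text
t: 3.57
eef_pos: [0.5182, 0.2201, 0.0173]
tool_rot: [-0.0, 0.958, 0.287, 0.0]
contact_force: [-0.2, 0.6, 0.1]
gripper_width: -0.002
grasp_force: 0.0
```

```bash
python3 -c "
from g import *
go(.517,.218,.0153,.583)"
```

```text
t 3.57 shift [-0.0021  0.0011  0.002 ] turn5 [ 0.003 -0.01  -0.001]
```

The fingers shut with no load, so I need to look.

```bash
python3 -c "
from station import bot
import cv2,numpy as np
a=bot.read_camera('wrist')['img'][:,:,::-1];b=bot.read_camera('side')['img'][:,:,::-1]
s=bot.read_camera('scene')['img'][:,:,::-1]
f=lambda im,x,y,w,h:cv2.resize(im[y:y+h,x:x+w],(400,300),interpolation=cv2.INTER_CUBIC)
cv2.imwrite('pics/m2.png',np.vstack([np.hstack([cv2.resize(a,(400,300)),f(b,220,230,140,105)]),np.hstack([f(s,330,200,140,105),f(a,160,200,320,240)])]))"
```

```text
(no output)
```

View pics/m2.png

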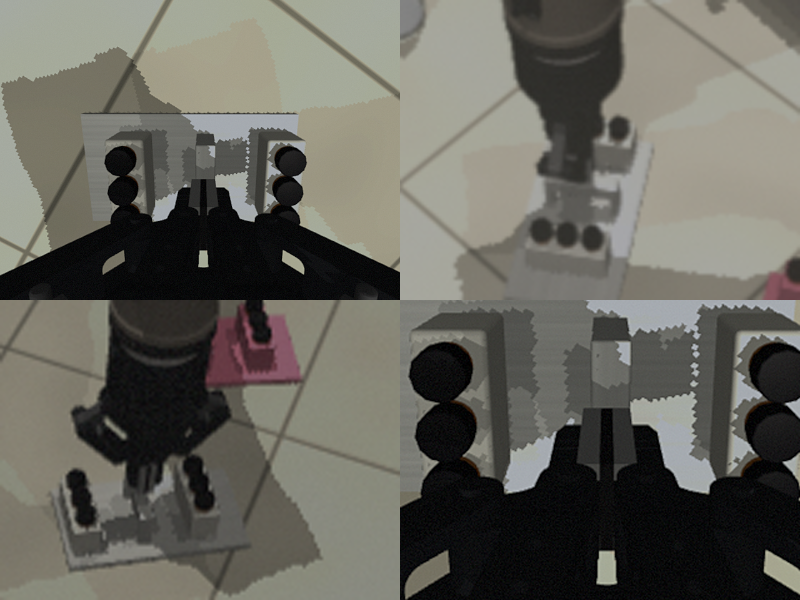

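The fingers look centred along the bar, but they may have shut above it. I'll compare projections of known points with this frame to check.

```bash
python3 -c "
from g import *
from h import proj
c=bot.read_camera('wrist');rk=np.load('est.npz')['rk']
o=bot.get_obs();print(o['eef_pos'],o['gripper_width'],o['grasp_force'],o['contact_force'])
print('cam',c['pose'][:3,3].round(3),c['pose'][:3,2].round(2))
for L in ([-.042,.077,.006],[-.042,-.077,.006],[-.028,-.017,.041],[-.028,-.005,.041],[-.028,-.005,.027],[0,.039,.048],[0,-.061,.048]): print(L,proj('',place(rk,L),c)[0].round(0))
q=o['tool_rot'];R=Ro.from_quat([*q[1:],q[0]])
for d in ([0,0,0],[-.011,0,0],[.011,0,0],[-.011,0,-.0187],[-.011,.01,0]): print('tool',d,proj('',o['eef_pos']+R.apply(d),c)[0].round(0))
"
```

```text
[0.51787402 0.22003957 0.01690836] 0.00688203224245276 0.0 [-0.12377186  0.76426452  0.28396449]
cam [0.573 0.256 0.192] [-0.22 -0.14 -0.97]
[-0.042, 0.077, 0.006] [149. 356.]
[-0.042, -0.077, 0.006] [461. 355.]
[-0.028, -0.017, 0.041] [342. 370.]
[-0.028, -0.005, 0.041] [313. 370.]
[-0.028, -0.005, 0.027] [314. 352.]
[0, 0.039, 0.048] [193. 314.]
[0, -0.061, 0.048] [462. 314.]
tool [0, 0, 0] [325. 279.]
tool [-0.011, 0, 0] [325. 302.]
tool [0.011, 0, 0] [325. 256.]
tool [-0.011, 0, -0.0187] [325. 321.]
tool [-0.011, 0.01, 0] [347. 302.]
```

```bash
python3 -c "
from g import *
from h import proj
import cv2
o=bot.get_obs();print(o['eef_pos'])
ims=[]
rk=np.load('est.npz')['rk']
for n,(x,y) in (('side',(250,265)),('scene',(350,235))):
    c=bot.read_camera(n);w,h=60,90
    im=cv2.resize(c['img'][y:y+h,x:x+w,::-1],(400,600),interpolation=cv2.INTER_CUBIC);im=cv2.convertScaleAbs(im,alpha=1.5)
    for dz,col in ((0,(0,0,255)),(.03,(0,255,0))):
        u=(proj(n,o['eef_pos']+[0,0,dz])[0]-[x,y])*400/60
        cv2.drawMarker(im,tuple(int(v) for v in u),col,0,14,2)
    for L in ([.028,-.011,.041],[-.028,-.011,.041]):
        u=(proj(n,place(rk,L))[0]-[x,y])*400/60
        cv2.drawMarker(im,tuple(int(v) for v in u),(255,0,0),1,14,2)
    ims.append(im)
cv2.imwrite('pics/m3.png',np.hstack(ims))"
```

```text
[0.51787402 0.22003957 0.01690836]
```

View pics/m3.png

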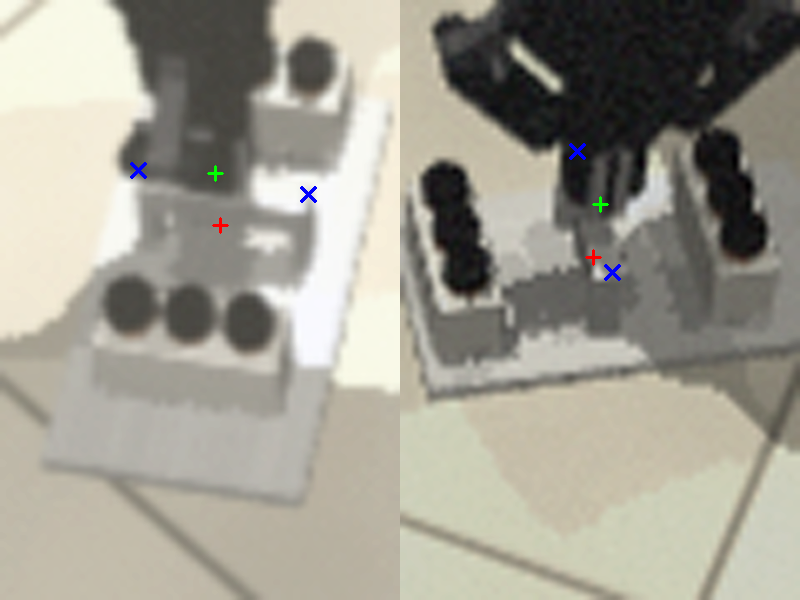

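The fingertips match the point about 26 mm above the reported TCP in both views (green markers), so they shut on air just above the bar. I'll reopen and descend in small steps, checking the force after each one.

Call:
servo_tool([
  [[0, 0, 0, 0, 0, 0, 0.33], [0, 0, 0, 0, 0, 0, 0.33], [0, 0, 0, 0, 0, 0, 0.33], [0, 0, 0, 0, 0, 0, 0.33], [0, 0, 0.003, 0, 0, 0, 0.33], [0, 0, 0.005, 0, 0, 0, 0.33], [0, 0, 0.005, 0, 0, 0, 0.33]],
])

```text
t: 4.45
eef_pos: [0.5174, 0.2198, 0.0112]
tool_rot: [0.0, 0.958, 0.287, -0.0]
contact_force: [0.0, -0.2, 0.1]
gripper_width: 0.333
grasp_force: 0.0
```

```bash
python3 -c "
from station import bot
import cv2,numpy as np
a=bot.read_camera('wrist')['img'][:,:,::-1];b=bot.read_camera('side')['img'][:,:,::-1]
f=lambda im,x,y,w,h:cv2.resize(im[y:y+h,x:x+w],(400,400),interpolation=cv2.INTER_CUBIC)
cv2.imwrite('pics/m4.png',np.hstack([f(a,160,120,320,320),cv2.convertScaleAbs(f(b,245,260,70,70),alpha=1.5)]))"
```

```text
(no output)
```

View pics/m4.png

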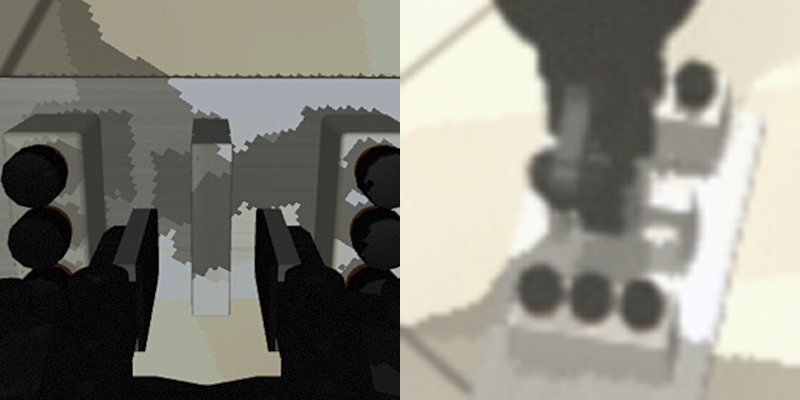

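The wrist view shows the fingers straddling the bar (crop 192–232) with free space on both sides (158 and 257). I'll continue down in steps.

Call:
servo_tool([
  [[0, 0, 0.003, 0, 0, 0, 0.33], [0, 0, 0.006, 0, 0, 0, 0.33], [0, 0, 0.006, 0, 0, 0, 0.33]],
])

```text
t: 4.8
eef_pos: [0.5174, 0.2198, 0.0051]
tool_rot: [0.0, 0.958, 0.287, -0.0]
contact_force: [-0.7, 0.2, -0.2]
gripper_width: 0.328
grasp_force: 0.0
```

Call:
servo_tool([
  [[0, 0, 0.002, 0, 0, 0, 0.33], [0, 0, 0.004, 0, 0, 0, 0.33], [0, 0, 0.004, 0, 0, 0, 0.33]],
])

```text
t: 5.05
eef_pos: [0.5176, 0.2199, 0.0014]
tool_rot: [0.0, 0.958, 0.287, -0.0]
contact_force: [0.2, -0.2, 1.0]
gripper_width: 0.334
grasp_force: 0.0
```

TCP z = 0.001 would be inside the foot, yet there is no contact, so the offset is confirmed. I'll go a little lower and close.

Call:
servo_tool([
  [[0, 0, 0.003, 0, 0, 0, 0.33], [0, 0, 0.005, 0, 0, 0, 0.33], [0, 0, 0.005, 0, 0, 0, 0], [0, 0, 0.005, 0, 0, 0, 0], [0, 0, 0.005, 0, 0, 0, 0], [0, 0, 0.005, 0, 0, 0, 0], [0, 0, 0.005, 0, 0, 0, 0]],
], grip_force=40)

```text
t: 5.63
eef_pos: [0.5177, 0.2199, -0.0033]
tool_rot: [0.0, 0.958, 0.287, -0.0]
contact_force: [-0.0, -0.5, -3.1]
gripper_width: 0.126
grasp_force: 41.2
```

Gripped. Next I'll lift and plan the carry.

Call:
servo_tool([
  [[0, 0, -0.01, 0, 0, 0, 0], [0, 0, -0.02, 0, 0, 0, 0], [0, 0, -0.05, 0, 0, 0, 0], [0, 0, -0.09, 0, 0, 0, 0], [0, 0, -0.13, 0, 0, 0, 0], [0, 0, -0.17, 0, 0, 0, 0], [0, 0, -0.19, 0, 0, 0, 0], [0, 0, -0.19, 0, 0, 0, 0]],
])

```text
t: 6.3
eef_pos: [0.5206, 0.2221, 0.1934]
tool_rot: [-0.001, 0.958, 0.287, 0.005]
contact_force: [-0.3, 0.8, -4.0]
gripper_width: 0.128
grasp_force: 41.0
```

```bash
cat >> g.py <<'E'
from h import proj
E_=np.load('est.npz'); sh=E_['sh']
def rel(w):  # world xy -> shaker frame
    d=np.array(w[:2])-sh[:2]; c,s=np.cos(sh[2]),np.sin(sh[2]); return np.array([c*d[0]+s*d[1],-s*d[0]+c*d[1]])
E
python3 -c "
from g import *
# rack origin shaker (7,5): handle at y -6
h=place(sh,[.007,-.006,0])[0]; print(h,place(sh,[.007,-.016,0])[0]); go(h[0],h[1],.19,sh[2])
o=bot.get_obs();print(o['contact_force'].round(1),o['grasp_force'],o['q'].round(2))
import cv2
c=bot.read_camera('wrist')
cv2.imwrite('pics/w5.png',c['img'][:,:,::-1]);np.savez('pics/w5.npz',**c)"
```

```text
[ 0.56193287 -0.1920099   0.        ] [ 0.56056832 -0.20191636  0.        ]
t 6.3 shift [-0.1936  0.3684  0.0021] turn5 [-0.021 -0.121  8.252]
[-0.3  0.8 -4. ] 40.99742352962494 [-0.04  0.36 -0.59  1.8   0.23  1.04 -1.71]
```

View pics/w5.png

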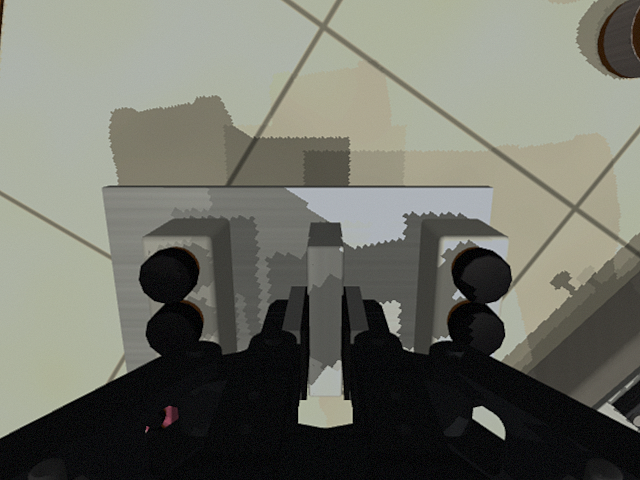

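The rack is held squarely, with its foot edge level at v=187, and the force is about 4 N, which matches its weight. I'll fit its pose in the hand from this frame and carry it over.

Call:
servo_tool([
  [[-0.01, 0.018, 0, 0, 0, 0.4, 0], [-0.025, 0.05, 0, 0, 0, 1.1, 0], [-0.04, 0.08, 0, 0, 0, 1.8, 0], [-0.057, 0.11, 0, 0, 0, 2.5, 0], [-0.073, 0.14, 0, 0, 0, 3.2, 0], [-0.09, 0.17, 0, 0, 0, 3.9, 0], [-0.105, 0.2, 0, 0, 0, 4.6, 0], [-0.12, 0.23, 0, 0, 0, 5.3, 0], [-0.137, 0.26, 0, 0, 0, 6, 0], [-0.153, 0.29, 0, 0, 0, 6.6, 0], [-0.168, 0.32, 0, 0, 0, 7.2, 0], [-0.18, 0.343, 0, 0, 0, 7.8, 0], [-0.19, 0.361, 0, 0, 0, 8.1, 0], [-0.194, 0.368, 0, 0, 0, 8.25, 0], [-0.194, 0.368, 0, 0, 0, 8.25, 0], [-0.194, 0.368, 0, 0, 0, 8.25, 0], [-0.194, 0.368, 0, 0, 0, 8.25, 0]],
])

```text
t: 7.77
eef_pos: [0.5586, -0.1912, 0.1866]
tool_rot: [-0.001, 0.998, -0.067, -0.0]
contact_force: [0.1, 1.0, -5.0]
gripper_width: 0.131
grasp_force: 41.0
```

```bash
python3 -c "
from g import *
import cv2
h=place(sh,[.007,-.006,0])[0]; go(h[0],h[1],.19,sh[2]);go(h[0],h[1],.0867,sh[2])
# in-hand fit from w5
c=np.load('pics/w5.npz'); q=[-.001,.958,.287,.005];R=Ro.from_quat([*q[1:],q[0]]);t=np.array([.5206,.2221,.1934])
L=np.array([[.042,.077,.006],[.042,-.077,.006],[.028,-.005,.041],[.028,-.017,.041]]);uv=np.array([[104,187],[492,187],[309,247],[343,247]])
from scipy.optimize import least_squares
def f(p):
    l=L+[0,.011,0]; cc,s=np.cos(p[3]),np.sin(p[3]); l=np.c_[cc*l[:,0]-s*l[:,1],s*l[:,0]+cc*l[:,1],l[:,2]]+p[:3]
    return (proj('',t+R.apply(l*[1,-1,-1]),c)-uv).ravel()
r=least_squares(f,[0,0,0,0]);print('handle-origin in tool (x, -y, up), yaw',r.x.round(4),r.fun.round(1))
c=bot.read_camera('wrist');cv2.imwrite('pics/w6.png',c['img'][:,:,::-1]);np.savez('pics/w6.npz',**c)
c=bot.read_camera('scene');cv2.imwrite('pics/s6.png',c['img'][:,:,::-1])
"
```

```text
t 7.77 shift [ 0.0034  0.0004 -0.0034] turn5 [-0.018  0.007  0.042]
t 7.77 shift [0.0034 0.0005 0.0999] turn5 [-0.018  0.007  0.042]
handle-origin in tool (x, -y, up), yaw [-0.0003 -0.0004  0.0025 -0.0007] [-0.1  0.8  0.1  1.1 -1.4 -0.8  1.5 -0.8]
```

Call:
servo_tool([
  [[0.0034, 0.0005, 0.02, 0, 0, 0.04, 0], [0.0034, 0.0005, 0.045, 0, 0, 0.04, 0], [0.0034, 0.0005, 0.065, 0, 0, 0.04, 0], [0.0034, 0.0005, 0.08, 0, 0, 0.04, 0], [0.0034, 0.0005, 0.084, 0, 0, 0.04, 0], [0.0034, 0.0005, 0.087, 0, 0, 0.04, 0], [0.0034, 0.0005, 0.09, 0, 0, 0.04, 0], [0.0034, 0.0005, 0.092, 0, 0, 0.04, 0], [0.0034, 0.0005, 0.092, 0, 0, 0.04, 0]],
])

```text
t: 8.62
eef_pos: [0.5623, -0.1949, 0.0954]
tool_rot: [0.0, 0.998, -0.07, 0.001]
contact_force: [0.2, 0.2, -4.5]
gripper_width: 0.126
grasp_force: 41.0
```

```bash
python3 -c "
from g import *
h=place(sh,[.007,-.006,0])[0]; go(h[0],h[1],.0867,sh[2]);print(bot.get_obs()['contact_force'].round(1),bot.get_obs()['torque'].round(2))
import cv2
a=bot.read_camera('side');b=bot.read_camera('scene')
f=lambda im,x,y,w,h:cv2.convertScaleAbs(cv2.resize(im[y:y+h,x:x+w,::-1],(400,400),interpolation=cv2.INTER_CUBIC),alpha=1.4)
cv2.imwrite('pics/m7.png',np.hstack([f(a['img'],305,110,160,160),f(b['img'],140,150,160,160)]))
"
```

```text
t 8.62 shift [-0.0007 -0.0028  0.0087] turn5 [ 0.001 -0.013 -0.039]
[ 0.2  0.2 -4.5] [-0.03 -0.01  0.04]
```

View pics/m7.png

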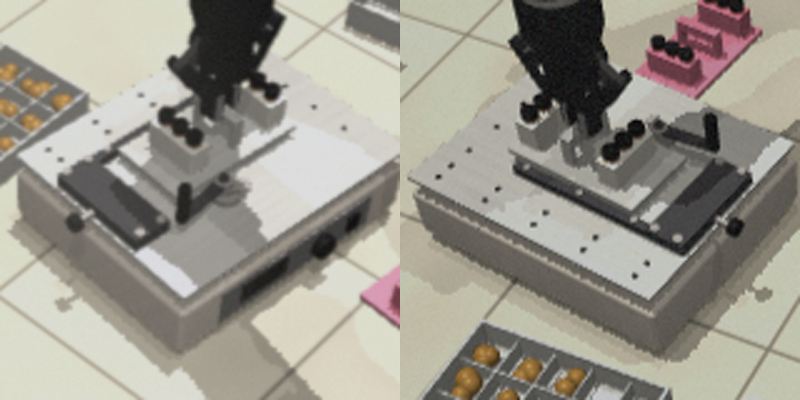

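The rack hovers in the lane. Its nose edge in the scene crop, (635,205)–(690,155), is short of the lip, and it is clear of the fence and pin. I'll lower it by feel.

Call:
servo_tool([
  [[0, -0.003, 0.002, 0, 0, 0, 0], [0, -0.003, 0.004, 0, 0, 0, 0], [0, -0.003, 0.006, 0, 0, 0, 0], [0, -0.003, 0.007, 0, 0, 0, 0], [0, -0.003, 0.0075, 0, 0, 0, 0], [0, -0.003, 0.008, 0, 0, 0, 0], [0, -0.003, 0.008, 0, 0, 0, 0]],
])

```text
t: 9.3
eef_pos: [0.5621, -0.1921, 0.0868]
tool_rot: [0.0, 0.998, -0.07, -0.0]
contact_force: [0.3, -0.3, -4.5]
gripper_width: 0.129
grasp_force: 41.0
```

Call:
servo_tool([
  [[0, 0, 0.0005, 0, 0, 0, 0], [0, 0, 0.001, 0, 0, 0, 0], [0, 0, 0.001, 0, 0, 0, 0]],
])

```text
t: 9.55
eef_pos: [0.5622, -0.1921, 0.0867]
tool_rot: [0.0, 0.998, -0.07, 0.0]
contact_force: [-3.3, 0.8, 4.9]
gripper_width: 0.123
grasp_force: 42.1
```

Contact at TCP z = 0.0867 as predicted, with a stiffness of about 10 N/mm. I'll relax z and feel for the fence along +x.

Call:
servo_tool([
  [[0, 0, -0.0005, 0, 0, 0, 0], [0.0005, 0, -0.0006, 0, 0, 0, 0], [0.001, 0, -0.0006, 0, 0, 0, 0], [0.0015, 0, -0.0006, 0, 0, 0, 0], [0.002, 0, -0.0006, 0, 0, 0, 0], [0.002, 0, -0.0006, 0, 0, 0, 0]],
])

```text
t: 10.05
eef_pos: [0.5621, -0.1921, 0.0866]
tool_rot: [-0.0, 0.998, -0.07, -0.002]
contact_force: [-10.2, 1.9, 8.8]
gripper_width: 0.124
grasp_force: 42.7
```

Call:
servo_tool([
  [[0.0005, 0, 0, 0, 0, 0, 0], [0.001, 0, 0, 0, 0, 0, 0], [0.001, 0, 0, 0, 0, 0, 0]],
])

```text
t: 10.3
eef_pos: [0.5637, -0.1924, 0.0866]
tool_rot: [0.0, 0.998, -0.07, -0.001]
contact_force: [-7.8, 1.3, 7.4]
gripper_width: 0.126
grasp_force: 42.4
```

Call:
servo_tool([
  [[0, 0, -0.0005, 0, 0, 0, 0], [0, 0, -0.001, 0, 0, 0, 0], [0, 0, -0.001, 0, 0, 0, 0]],
])

```text
t: 10.55
eef_pos: [0.565, -0.1925, 0.0869]
tool_rot: [-0.0, 0.998, -0.07, -0.0]
contact_force: [-1.4, -0.5, -4.3]
gripper_width: 0.125
grasp_force: 41.0
```

Call:
servo_tool([
  [[0.0005, 0, 0, 0, 0, 0, 0], [0.001, 0, 0, 0, 0, 0, 0], [0.001, 0, 0, 0, 0, 0, 0]],
])

```text
t: 10.8
eef_pos: [0.5654, -0.1927, 0.0869]
tool_rot: [0.0, 0.998, -0.07, -0.001]
contact_force: [-2.7, -0.3, -2.9]
gripper_width: 0.123
grasp_force: 41.1
```

Call:
servo_tool([
  [[0.0005, 0, 0, 0, 0, 0, 0], [0.001, 0, 0, 0, 0, 0, 0], [0.001, 0, 0, 0, 0, 0, 0]],
])

```text
t: 11.05
eef_pos: [0.5659, -0.193, 0.087]
tool_rot: [0.0, 0.998, -0.07, -0.001]
contact_force: [-5.2, -1.9, -3.0]
gripper_width: 0.124
grasp_force: 41.2
```

Call:
servo_tool([
  [[0.0005, 0, 0, 0, 0, 0, 0], [0.0005, 0, 0, 0, 0, 0, 0]],
])

```text
t: 11.22
eef_pos: [0.566, -0.1931, 0.087]
tool_rot: [0.0, 0.998, -0.07, -0.002]
contact_force: [-6.8, -1.1, -2.8]
gripper_width: 0.124
grasp_force: 41.4
```

Fence found: the force rises from about x = 0.5655. I'll back off about 1 mm and slide towards the lip.

Call:
servo_tool([
  [[-0.001, 0, 0, 0, 0, 0, 0], [-0.002, -0.001, 0, 0, 0, 0, 0], [-0.002, -0.003, 0, 0, 0, 0, 0], [-0.002, -0.005, 0, 0, 0, 0, 0], [-0.002, -0.007, 0, 0, 0, 0, 0], [-0.002, -0.009, 0, 0, 0, 0, 0], [-0.002, -0.011, 0, 0, 0, 0, 0], [-0.002, -0.013, 0, 0, 0, 0, 0], [-0.002, -0.015, 0, 0, 0, 0, 0], [-0.002, -0.017, 0, 0, 0, 0, 0], [-0.002, -0.017, 0, 0, 0, 0, 0]],
])

```text
t: 12.13
eef_pos: [0.568, -0.1749, 0.0873]
tool_rot: [-0.0, 0.998, -0.07, -0.0]
contact_force: [-4.6, -1.2, -3.9]
gripper_width: 0.127
grasp_force: 41.0
```

Call:
servo_tool([
  [[0, -0.0005, 0, 0, 0, 0, 0], [0, -0.001, 0, 0, 0, 0, 0], [0, -0.0015, 0, 0, 0, 0, 0], [0, -0.002, 0, 0, 0, 0, 0], [0, -0.0025, 0, 0, 0, 0, 0], [0, -0.003, 0, 0, 0, 0, 0], [0, -0.003, 0, 0, 0, 0, 0]],
])

```text
t: 12.72
eef_pos: [0.5682, -0.173, 0.0873]
tool_rot: [0.0, 0.998, -0.07, -0.0]
contact_force: [-5.4, -2.2, -3.7]
gripper_width: 0.125
grasp_force: 41.1
```

```bash
python3 -c "
from g import *
o=bot.get_obs();r=rel(o['eef_pos']);print('rack xy',r*1000+[0,11],'nose',r[1]*1000+88,o['contact_force'].round(1));go(*o['eef_pos'],sh[2])"
```

```text
rack xy [10.59358512 24.69318319] nose 101.69318319016396 [-5.4 -2.2 -3.7]
t 12.72 shift [0. 0. 0.] turn5 [ 0.004  0.005 -0.045]
```

Call:
servo_tool([
  [[-0.0015, 0, 0, 0, 0, 0, 0], [-0.002, -0.0005, 0, 0, 0, 0, 0], [-0.002, -0.001, 0, 0, 0, 0, 0], [-0.002, -0.0015, 0, 0, 0, 0, 0], [-0.002, -0.002, 0, 0, 0, 0, 0], [-0.002, -0.002, 0, 0, 0, 0, 0]],
])

```text
t: 13.22
eef_pos: [0.5676, -0.1699, 0.0877]
tool_rot: [-0.0, 0.998, -0.07, 0.001]
contact_force: [-0.2, -0.4, -5.2]
gripper_width: 0.127
grasp_force: 41.0
```

Call:
servo_tool([
  [[0, -0.0005, 0, 0, 0, 0, 0], [0, -0.001, 0, 0, 0, 0, 0], [0, -0.0015, 0, 0, 0, 0, 0], [0, -0.002, 0, 0, 0, 0, 0], [0, -0.002, 0, 0, 0, 0, 0]],
])

```text
t: 13.63
eef_pos: [0.5671, -0.1682, 0.0874]
tool_rot: [-0.0, 0.998, -0.07, 0.0]
contact_force: [0.5, 0.8, -5.1]
gripper_width: 0.127
grasp_force: 41.0
```

```bash
cat > r.py <<'E'
from g import *
o=bot.get_obs();r=rel(o['eef_pos']);f=o['contact_force'];print('rack xy',r*1000+[0,11],'nose',r[1]*1000+88,'force shaker',rel(f[:2]+sh[:2]).round(1),f[2].round(1))
E
python3 r.py
```

```text
rack xy [ 8.9009654  29.26468302] nose 106.26468301934585 force shaker [0.4 0.9] -5.1
```

Call:
servo_tool([
  [[0, -0.0005, 0.0003, 0, 0, 0, 0], [0, -0.001, 0.0004, 0, 0, 0, 0], [0, -0.0015, 0.0004, 0, 0, 0, 0], [0, -0.002, 0.0004, 0, 0, 0, 0], [0, -0.0025, 0.0004, 0, 0, 0, 0], [0, -0.0025, 0.0004, 0, 0, 0, 0]],
])

```text
t: 14.13
eef_pos: [0.5674, -0.1658, 0.087]
tool_rot: [-0.0, 0.998, -0.07, 0.0]
contact_force: [0.4, -0.5, -4.3]
gripper_width: 0.121
grasp_force: 41.0
```

Call:
servo_tool([
  [[0, -0.0005, 0, 0, 0, 0, 0], [0, -0.001, 0, 0, 0, 0, 0], [0, -0.0015, 0, 0, 0, 0, 0], [0, -0.002, 0, 0, 0, 0, 0], [0, -0.002, 0, 0, 0, 0, 0]],
])

```text
t: 14.55
eef_pos: [0.5677, -0.1637, 0.087]
tool_rot: [-0.0, 0.998, -0.07, 0.0]
contact_force: [-0.8, 0.2, -4.0]
gripper_width: 0.131
grasp_force: 41.0
```

```bash
python3 r.py
```

```text
rack xy [ 8.84893489 33.78240352] nose 110.78240352345136 force shaker [-0.8  0.1] -4.0
```

Call:
servo_tool([
  [[0, -0.0005, 0, 0, 0, 0, 0], [0, -0.001, 0, 0, 0, 0, 0], [0, -0.0015, 0, 0, 0, 0, 0], [0, -0.002, 0, 0, 0, 0, 0], [0, -0.002, 0, 0, 0, 0, 0]],
])

```text
t: 14.97
eef_pos: [0.568, -0.1618, 0.087]
tool_rot: [-0.0, 0.998, -0.07, 0.0]
contact_force: [1.3, -0.1, -5.6]
gripper_width: 0.127
grasp_force: 41.0
```

Call:
servo_tool([
  [[0, -0.0005, 0, 0, 0, 0, 0], [0, -0.001, 0, 0, 0, 0, 0], [0, -0.0015, 0, 0, 0, 0, 0], [0, -0.002, 0, 0, 0, 0, 0], [0, -0.002, 0, 0, 0, 0, 0]],
])

```text
t: 15.38
eef_pos: [0.5682, -0.1598, 0.087]
tool_rot: [-0.0, 0.998, -0.07, 0.0]
contact_force: [-0.3, -0.3, -3.5]
gripper_width: 0.13
grasp_force: 41.0
```

```bash
python3 r.py
```

```text
rack xy [ 8.84275528 37.72238083] nose 114.72238083128673 force shaker [-0.2 -0.3] -3.5
```

Call:
servo_tool([
  [[0, -0.0005, 0, 0, 0, 0, 0], [0, -0.001, 0, 0, 0, 0, 0], [0, -0.0015, 0, 0, 0, 0, 0], [0, -0.0015, 0, 0, 0, 0, 0]],
])

```text
t: 15.72
eef_pos: [0.5685, -0.1584, 0.087]
tool_rot: [-0.0, 0.998, -0.07, 0.0]
contact_force: [0.6, 0.5, -4.5]
gripper_width: 0.125
grasp_force: 41.0
```

Call:
servo_tool([
  [[0, -0.0005, 0, 0, 0, 0, 0], [0, -0.001, 0, 0, 0, 0, 0], [0, -0.0015, 0, 0, 0, 0, 0], [0, -0.0015, 0, 0, 0, 0, 0]],
])

```text
t: 16.05
eef_pos: [0.5687, -0.1572, 0.0871]
tool_rot: [0.0, 0.998, -0.07, 0.0]
contact_force: [0.5, -0.9, -5.3]
gripper_width: 0.127
grasp_force: 41.0
```

Call:
servo_tool([
  [[0, -0.0005, 0, 0, 0, 0, 0], [0, -0.001, 0, 0, 0, 0, 0], [0, -0.0015, 0, 0, 0, 0, 0], [0, -0.0015, 0, 0, 0, 0, 0]],
])

```text
t: 16.38
eef_pos: [0.5689, -0.157, 0.0872]
tool_rot: [0.001, 0.998, -0.071, 0.0]
contact_force: [-0.5, -6.0, -3.3]
gripper_width: 0.127
grasp_force: 41.1
```

Stop reached at nose y of about 117.5 mm (15 mm behind the lip edge, within 4–22 mm), with 6 N on it. I'll raise the push gently towards 12 N.

Call:
servo_tool([
  [[0, -0.0004, 0.0002, 0, 0, 0, 0], [0, -0.0008, 0.0002, 0, 0, 0, 0], [0, -0.0008, 0.0002, 0, 0, 0, 0]],
])

```text
t: 16.63
eef_pos: [0.569, -0.157, 0.0872]
tool_rot: [0.001, 0.997, -0.071, 0.0]
contact_force: [-0.7, -6.4, -2.8]
gripper_width: 0.127
grasp_force: 41.2
```

Call:
servo_tool([
  [[0, -0.0005, 0, 0, 0, 0, 0], [0, -0.001, 0, 0, 0, 0, 0], [0, -0.001, 0, 0, 0, 0, 0], [0, -0.001, 0, 0, 0, 0, 0]],
])

```text
t: 16.97
eef_pos: [0.5691, -0.157, 0.0873]
tool_rot: [0.002, 0.997, -0.071, 0.0]
contact_force: [0.2, -9.1, -1.9]
gripper_width: 0.125
grasp_force: 41.3
```

Call:
servo_tool([
  [[0, -0.0005, 0.0005, 0, 0, 0, 0], [0, -0.001, 0.0005, 0, 0, 0, 0], [0, -0.001, 0.0005, 0, 0, 0, 0], [0, -0.001, 0.0005, 0, 0, 0, 0], [0, -0.001, 0.0005, 0, 0, 0, 0], [0, -0.001, 0.0005, 0, 0, 0, 0]],
])

```text
t: 17.47
eef_pos: [0.5693, -0.157, 0.0871]
tool_rot: [0.002, 0.997, -0.071, 0.001]
contact_force: [-1.1, -10.9, -0.6]
gripper_width: 0.128
grasp_force: 41.5
```

Home was held at about 11 N for 0.4 s. Next: relax, release and lift.

Call:
servo_tool([
  [[0, 0.001, 0, 0, 0, 0, 0], [0, 0.002, 0, 0, 0, 0, 0], [0, 0.003, 0, 0, 0, 0, 0], [0, 0.003, 0, 0, 0, 0, 0], [0, 0.003, 0, 0, 0, 0, 0.33], [0, 0.003, 0, 0, 0, 0, 0.33], [0, 0.003, 0, 0, 0, 0, 0.33], [0, 0.003, 0, 0, 0, 0, 0.33], [0, 0.003, 0, 0, 0, 0, 0.33]],
])

```text
t: 18.22
eef_pos: [0.5691, -0.1551, 0.0865]
tool_rot: [-0.0, 0.998, -0.07, 0.0]
contact_force: [0.3, 0.1, -0.1]
gripper_width: 0.329
grasp_force: 0.0
```

```bash
python3 r.py
```

```text
rack xy [ 9.0803414  42.59453993] nose 119.59453993423747 force shaker [0.3 0.1] -0.1
```

Released, with no forces. Next I'll lift and plan the pin approach.

Call:
servo_tool([
  [[0, 0, -0.01, 0, 0, 0, 0.33], [0, 0, -0.03, 0, 0, 0, 0.33], [0, 0, -0.06, 0, 0, 0, 0.33], [0, 0, -0.09, 0, 0, 0, 0.33], [0, 0, -0.11, 0, 0, 0, 0.33], [0, 0, -0.11, 0, 0, 0, 0.33]],
])

```text
t: 18.72
eef_pos: [0.572, -0.156, 0.2023]
tool_rot: [0.001, 0.998, -0.07, 0.005]
contact_force: [0.4, -0.0, -0.3]
gripper_width: 0.326
grasp_force: 0.0
```

```bash
cat > p.py <<'E'
from g import *
def pin(th,off=0): # clamp yaw th, pos shifted tangentially by off
    a=1.66+th; return place(sh,[-.049+.06*np.cos(a)-off*np.sin(a),.035+.06*np.sin(a)+off*np.cos(a),0])[0]
E
python3 -c "
from p import *
o=bot.get_obs();print(o['q'].round(2))
h=pin(.04);print(h);go(h[0],h[1],.19,sh[2]-1.3)
import cv2
c=bot.read_camera('wrist');np.savez('pics/w8.npz',**c)
b=c['img'][:,:,::-1].copy()
for th in(.04,2.15):
  for z in(.111,.148):
    p=pin(th);p[2]=z;u=proj('',p,c)[0];print(u);cv2.drawMarker(b,tuple(int(v) for v in u),(0,255,0),0,12,2)
a=bot.read_camera('side')['img'][110:270,305:465,::-1]
cv2.imwrite('pics/m8.png',np.hstack([cv2.resize(b,(400,300)),cv2.resize(a,(300,300),interpolation=cv2.INTER_CUBIC)]))
"
```

```text
[ 0.39  0.35 -0.29  1.75  0.12  1.05 -1.65]
[ 0.51251203 -0.08375369  0.        ]
t 18.72 shift [-0.0691 -0.0632  0.0116] turn5 [-0.063 -0.093 14.856]
[233.81395267 328.48613114]
[221.09493301 356.25252303]
[372.15936479 378.2427777 ]
[378.54762567 411.69324904]
```

View pics/m8.png

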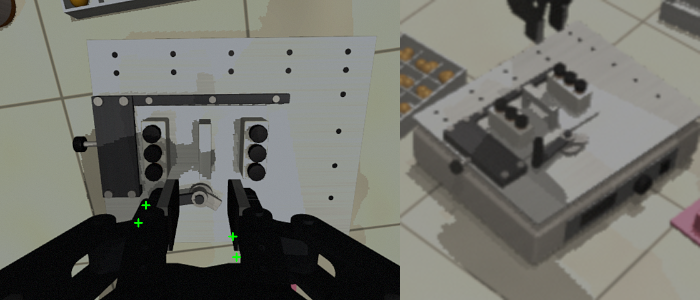

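The rack is seated under the lip beside the fence. The pin is predicted at the left finger, and the hinge is visible at about (320,317) in the full image. I'll move above the pin, turning so the fingers close tangentially.

Call:
servo_tool([
  [[-0.015, -0.013, 0, 0, 0, 1.4, 0.33], [-0.03, -0.027, 0, 0, 0, 2.8, 0.33], [-0.045, -0.041, 0, 0, 0, 4.2, 0.33], [-0.06, -0.055, 0, 0, 0, 5.6, 0.33], [-0.069, -0.063, 0, 0, 0, 7, 0.33], [-0.069, -0.063, 0, 0, 0, 8.4, 0.33], [-0.069, -0.063, 0, 0, 0, 9.8, 0.33], [-0.069, -0.063, 0, 0, 0, 11.2, 0.33], [-0.069, -0.063, 0, 0, 0, 12.6, 0.33], [-0.069, -0.063, 0, 0, 0, 14, 0.33], [-0.069, -0.063, 0, 0, 0, 14.85, 0.33], [-0.069, -0.063, 0, 0, 0, 14.85, 0.33], [-0.069, -0.063, 0, 0, 0, 14.85, 0.33]],
])

```text
t: 19.9
eef_pos: [0.5087, -0.0831, 0.1955]
tool_rot: [0.001, 0.754, -0.657, -0.0]
contact_force: [0.5, 1.2, -1.0]
gripper_width: 0.327
grasp_force: 0.0
```

```bash
python3 -c "
from p import *
h=pin(.04);go(h[0],h[1],.092,sh[2]-1.3)
c=np.load('pics/w8.npz');p=place(sh,[-.049,.035,.105])[0];print('pivot px',proj('',p,c))
from h import ray
c=bot.read_camera('wrist');im=c['img'];p=h.copy();p[2]=.148
u=proj('',p,c)[0];print('pin px',u,c['pose'][:3,3]);import cv2
x,y=int(u[0]),int(u[1]);g=cv2.cvtColor(im,cv2.COLOR_RGB2GRAY)
print(g[max(0,y-40):y+41:5,max(0,x-75):x+76:5])
"
```

```text
t 19.9 shift [ 0.0012 -0.0039  0.1035] turn5 [ 0.022 -0.004  0.03 ]
pivot px [[319.77862683 314.12955477]]
pin px [318.6760463  246.77803942] [ 0.5182974  -0.14756858  0.37087987]
[[ 16  14   0 141 131  92 149 145 144 126 146 128 130 133  42  53  52  53
  154 144 148 146 146 146 144 148 145 144 147 146 144]
 [137 112 128 145  74  93 149 146 145 151 144 145 126 129  32  44  47  54
  147 147 145 146 146 145 147 144 146 146 145 144 145]
 [132 147 143 148  85 126 148 146 150 150 146 145 126 130  40  38  47  46
  146 144 144 144 147 144 144 146 143 146 146 145 146]
 [ 37  15  86 149 142 139 145 146 118 149 147 147 143 136  39  42  39  43
  146 146 146 146 145 145 145 145 147 146 147 146 146]
 [ 48  44  47  47  29  46 127 140 107 133 129 133 144 152   1  10   5  25
  147 146 146 146 147 143 148 145 145 146 144 145 143]
 [ 46  48  45  47  44  47  46  43  21  56  17   8  83 126   5   2   5  14
  145 145 145 143 146 147 145 146 145 144 144 148 146]
 [ 49  43  43  39  44  47  49  47  50  45  45  46  23  53   5   8   6   0
  146 147 145 147 145 147 145 144 148 146 144 147 146]
 [ 45  47  44  44
[... 573 characters left out ...]
  145 145 146 144  98 107 145 145 144 144 147 145 146]
 [ 44  45  45  46  47  45  46  42  42  48  26  57  94  95 132 108  98  94
   97  94  95  94 101  99  98  88 145 147 146 145 147]
 [ 43  45  47  49  44  31  31  48  46  25  31 102  96  97  96  95  98  99
   99  94  97  99  94  95  97  98 146 145  92  94 114]
 [ 44  46  45  23  27  34  25  27  40  29  25  97  97  98  98  95  95  94
   95  95  96 100  94  97  95  96 105 135  98  97  98]
 [ 41  37  23  23  30  26  28  18  74  75  11  95  96  97  96  96  97  92
   96  94  98 101  98  98  96  94  96  99  95  95  84]
 [127 146 142  70  21  28  24  22  53  75  79  94  99  99  95  97  97  96
   94  95  96  95  93  97 100  74  76  76  74  96  87]]
```

The pin's dark top disc is within 2 px of the prediction and the pivot within 3 px. I'll descend over the pin.

Call:
servo_tool([
  [[0.001, -0.003, 0.01, 0, 0, 0, 0.33], [0.001, -0.003, 0.03, 0, 0, 0, 0.33], [0.001, -0.003, 0.05, 0, 0, 0, 0.33], [0.001, -0.003, 0.06, 0, 0, 0, 0.33], [0.001, -0.003, 0.07, 0, 0, 0, 0.33], [0.001, -0.003, 0.08, 0, 0, 0, 0.33], [0.001, -0.003, 0.09, 0, 0, 0, 0.33], [0.001, -0.003, 0.09, 0, 0, 0, 0.33]],
])

```text
t: 20.62
eef_pos: [0.5114, -0.0843, 0.1045]
tool_rot: [0.001, 0.753, -0.658, -0.001]
contact_force: [-0.9, -0.0, 0.5]
gripper_width: 0.332
grasp_force: 0.0
```

```bash
python3 -c "
from p import *
h=pin(.04);go(h[0],h[1],.096,sh[2]-1.3)
for th in np.arange(.1,1.01,.1):
  h=pin(th,.006);go(h[0],h[1],.098,sh[2]-1.44+th)
"
```

```text
t 20.62 shift [-0.0003 -0.0012  0.0085] turn5 [0.029 0.007 0.006]
t 20.62 shift [-0.0012  0.0083  0.0066] turn5 [0.029 0.007 0.464]
t 20.62 shift [-0.0008  0.0144  0.0066] turn5 [ 0.029  0.008 -0.682]
t 20.62 shift [0.0002 0.0203 0.0066] turn5 [ 0.028  0.009 -1.827]
t 20.62 shift [0.0018 0.0261 0.0066] turn5 [ 0.028  0.011 -2.973]
t 20.62 shift [0.0039 0.0317 0.0066] turn5 [ 0.027  0.012 -4.119]
t 20.62 shift [0.0067 0.0371 0.0066] turn5 [ 0.027  0.014 -5.265]
t 20.62 shift [0.0099 0.0422 0.0066] turn5 [ 0.026  0.015 -6.411]
t 20.62 shift [0.0136 0.0469 0.0066] turn5 [ 0.026  0.016 -7.557]
t 20.62 shift [0.0178 0.0513 0.0066] turn5 [ 0.025  0.018 -8.703]
t 20.62 shift [0.0224 0.0552 0.0067] turn5 [ 0.024  0.019 -9.849]
```

Call:
servo_tool([
  [[0, 0, 0.008, 0, 0, 0, 0.33], [-0.001, 0.004, 0.008, 0, 0, 0, 0.33], [-0.001, 0.008, 0.008, 0, 0, 0, 0.33], [-0.001, 0.0114, 0.008, 0, 0, -0.3, 0.33], [-0.001, 0.0144, 0.008, 0, 0, -0.7, 0.33], [0, 0.0203, 0.008, 0, 0, -1.8, 0.33], [0.002, 0.0261, 0.008, 0, 0, -3, 0.33], [0.004, 0.0317, 0.008, 0, 0, -4.1, 0.33], [0.0067, 0.0371, 0.008, 0, 0, -5.3, 0.33], [0.01, 0.0422, 0.008, 0, 0, -6.4, 0.33], [0.0136, 0.047, 0.008, 0, 0, -7.5, 0.33], [0.0178, 0.0513, 0.008, 0, 0, -8.7, 0.33], [0.0224, 0.0552, 0.008, 0, 0, -9.8, 0.33], [0.0224, 0.0552, 0.008, 0, 0, -9.8, 0.33]],
])

```text
t: 21.78
eef_pos: [0.46, -0.1147, 0.0988]
tool_rot: [0.0, 0.959, -0.285, 0.0]
contact_force: [0.1, -1.2, 0.4]
gripper_width: 0.331
grasp_force: 0.0
```

```bash
cat > nx.py <<'E'
from p import *
import sys
a,b=map(float,sys.argv[1:3])
r=rel(bot.get_obs()['eef_pos'])-[-.049,.035];print('tool angle-1.66:',(np.arctan2(r[1],r[0])%(2*np.pi)-1.66).round(3),'r',np.hypot(*r).round(4),bot.get_obs()['q'].round(2))
for th in np.arange(a,b,.1):
  h=pin(th,.006);print(round(th,2),end=' ');go(h[0],h[1],.096,sh[2]-1.44+th)
E
python3 nx.py 1.1 1.95
```

```text
tool angle-1.66: 1.11 r 0.0596 [ 0.23  0.29 -0.14  2.11  0.06  0.74 -2.09]
1.1 t 21.78 shift [-0.0001  0.0054  0.0028] turn5 [ 0.002 -0.006 -1.158]
1.2 t 21.78 shift [0.0012 0.0113 0.0028] turn5 [ 2.000e-03 -6.000e-03 -2.304e+00]
1.3 t 21.78 shift [0.003  0.0171 0.0028] turn5 [ 2.000e-03 -6.000e-03 -3.449e+00]
1.4 t 21.78 shift [0.0054 0.0226 0.0028] turn5 [ 3.000e-03 -5.000e-03 -4.595e+00]
1.5 t 21.78 shift [0.0083 0.0279 0.0028] turn5 [ 3.000e-03 -5.000e-03 -5.741e+00]
1.6 t 21.78 shift [0.0118 0.0328 0.0028] turn5 [ 3.000e-03 -5.000e-03 -6.887e+00]
1.7 t 21.78 shift [0.0157 0.0374 0.0028] turn5 [ 3.000e-03 -5.000e-03 -8.033e+00]
1.8 t 21.78 shift [0.0201 0.0416 0.0028] turn5 [ 4.000e-03 -5.000e-03 -9.179e+00]
1.9 t 21.78 shift [0.0248 0.0453 0.0028] turn5 [ 4.0000e-03 -5.0000e-03 -1.0325e+01]
```

The lever is following the tool. Joint 7 is nearing its limit, so I'll turn less on the next stretch.

Call:
servo_tool([
  [[0, 0.0054, 0.001, 0, 0, -0.9, 0.33], [0.0012, 0.0113, 0.002, 0, 0, -1.8, 0.33], [0.003, 0.0171, 0.002, 0, 0, -2.6, 0.33], [0.0054, 0.0226, 0.002, 0, 0, -3.5, 0.33], [0.0083, 0.0279, 0.002, 0, 0, -4.3, 0.33], [0.0118, 0.0328, 0.002, 0, 0, -5, 0.33], [0.0157, 0.0374, 0.002, 0, 0, -5.5, 0.33], [0.02, 0.0416, 0.002, 0, 0, -6, 0.33], [0.0248, 0.0453, 0.002, 0, 0, -6.3, 0.33], [0.0248, 0.0453, 0.002, 0, 0, -6.3, 0.33]],
])

```text
t: 22.62
eef_pos: [0.4563, -0.166, 0.0964]
tool_rot: [0.0, 1.0, -0.017, -0.0]
contact_force: [-0.1, -0.2, -0.5]
gripper_width: 0.326
grasp_force: 0.0
```

```bash
python3 nx.py 1.9 2.45
```

```text
tool angle-1.66: 1.998 r 0.06 [ 0.41  0.31 -0.22  2.08  0.1   0.75 -1.48]
1.9 t 22.62 shift [-0.0002  0.0002  0.0004] turn5 [ 2.000e-03  4.000e-03 -4.088e+00]
2.0 t 22.62 shift [0.0025 0.0056 0.0004] turn5 [ 2.000e-03  4.000e-03 -5.234e+00]
2.1 t 22.62 shift [0.0057 0.0107 0.0004] turn5 [ 2.00e-03  5.00e-03 -6.38e+00]
2.2 t 22.62 shift [0.0094 0.0154 0.0004] turn5 [ 2.000e-03  5.000e-03 -7.526e+00]
2.3 t 22.62 shift [0.0136 0.0198 0.0004] turn5 [ 1.000e-03  5.000e-03 -8.672e+00]
2.4 t 22.62 shift [0.0182 0.0237 0.0004] turn5 [ 1.000e-03  5.000e-03 -9.817e+00]
```

Call:
servo_tool([
  [[0, 0.0002, 0, 0, 0, -1.4, 0.33], [0, 0.0002, 0, 0, 0, -2.8, 0.33], [0.0012, 0.003, 0, 0, 0, -4, 0.33], [0.0025, 0.0056, 0, 0, 0, -5, 0.33], [0.004, 0.008, 0, 0, 0, -5.8, 0.33], [0.004, 0.008, 0, 0, 0, -5.8, 0.33]],
])

```text
t: 23.12
eef_pos: [0.461, -0.1732, 0.0967]
tool_rot: [0.0, 0.972, 0.235, 0.001]
contact_force: [0.3, 0.0, 0.5]
gripper_width: 0.333
grasp_force: 0.1
```

```bash
python3 nx.py 2.1 2.45
python3 - <<'E'
from p import *
import cv2
c=bot.read_camera('wrist')
g=cv2.cvtColor(c['img'],cv2.COLOR_RGB2GRAY)
for th in(1.8,2.0):
  p=pin(th);p[2]=.148;print(th,proj('',p,c)[0].round(0))
o=bot.get_obs();p=pin(2.);p[2]=.148
u=proj('',p,c)[0].astype(int);x,y=u
print(x,y);print(g[max(0,y-40):y+41:6,x-70:x+71:5])
E
```

```text
tool angle-1.66: 2.142 r 0.0589 [ 0.5   0.33 -0.32  2.06  0.15  0.77 -1.  ]
2.1 t 23.12 shift [-0.0011  0.0035  0.0007] turn5 [ 0.006 -0.013 -0.551]
2.2 t 23.12 shift [-0.0002  0.0095  0.0007] turn5 [ 0.007 -0.012 -1.697]
2.3 t 23.12 shift [0.0014 0.0153 0.0007] turn5 [ 0.007 -0.012 -2.843]
2.4 t 23.12 shift [0.0035 0.021  0.0007] turn5 [ 0.008 -0.012 -3.989]
1.8 [262. 331.]
2.0 [299. 337.]
298 337
[[148 147 148 146 148 146 148  34  43  39   0   6  93   3   2  10   5   0
    0 125 153 153 151 153 153 154 154 149   3]
 [148 148 149 149  23   8   6  38  41  40   3   6  41   0   7   5   2   6
    1 161 152 152 153 155 151 153 154 144   3]
 [148 147 148   2   4  14  37  41  39  43   1   0   1   3   0   7   0  10
    0 156 151 152 150 150 154 156 152 125   4]
 [104 148 109   3   9  12  40  42  41   5   6   8   9   3   7   5   5  10
    8 159 151 148 149 154 152 154 150 127  13]
 [132  89   4  13  11  30  41  41  41   7   7   1   6  10   4  14   8  12
    4 159 149 150 152 153 153 152 151 119   0]
 [147  39   5  10  14  39  37  42  40   8   0   3   0   8   9   2   2  10
    5 159 115 157 1
[... 296 characters left out ...]
 10  20  16   8   5   7  69   1   0  12   6   0
  155 151 151 152 149 152 150 129 154 167   9]
 [  3   1   5   5   8   8   2   2  11  11   8   5 150 144  53 103 117  33
  131 153 152 153 152 152 151  96 149 154   0]
 [  9   5  10   7   7  18  12   9   4  14   0  14 150 138  68 118 118 120
  121  32 134 148 152 152  94 140 149 152   0]
 [ 13  13   4  15   2   2   9   7   7   7   4 127 142  36 119 119 117 119
  119 119 118  38 118 117 112 150 149 150  40]
 [  8   6   4  10   4   0   2   1   9   8   7 166  35 118 117 121 119 117
  118 119 118 119 120  33  95 154 152 148 122]
 [ 10  15   2   4   6  11   4   6   1   6   0  55 117 118 117 119 117 118
  120 119 119 118 122 117 121  35  78 142 158]]
```

The pin sits in the cage against the trailing finger at about 2.03 rad. Next is tightening in small steps.

Call:
servo_tool([
  [[-0.001, 0.0015, 0, 0, 0, -0.2, 0.33], [-0.001, 0.003, 0, 0, 0, -0.5, 0.33], [-0.001, 0.0045, 0, 0, 0, -0.8, 0.33], [-0.001, 0.006, 0, 0, 0, -1.1, 0.33], [-0.001, 0.006, 0, 0, 0, -1.1, 0.33]],
])

```text
t: 23.58
eef_pos: [0.4623, -0.1788, 0.0964]
tool_rot: [-0.0, 0.96, 0.281, 0.0]
contact_force: [0.5, 2.9, -0.1]
gripper_width: 0.335
grasp_force: 0.8
```

```bash
python3 nx.py 2.1 2.45
```

```text
tool angle-1.66: 2.233 r 0.0608 [ 0.53  0.34 -0.34  2.05  0.16  0.77 -0.91]
2.1 t 23.58 shift [ 0.0005 -0.002   0.0004] turn5 [-0.001 -0.004  0.541]
2.2 t 23.58 shift [0.0008 0.004  0.0004] turn5 [-0.001 -0.004 -0.605]
2.3 t 23.58 shift [0.0018 0.0099 0.0004] turn5 [-1.000e-03 -4.000e-03 -1.751e+00]
2.4 t 23.58 shift [0.0034 0.0158 0.0004] turn5 [-0.    -0.004 -2.897]
```

Call:
servo_tool([
  [[0.0003, 0.001, 0, 0, 0, -0.2, 0.33], [0.0006, 0.002, 0, 0, 0, -0.3, 0.33], [0.0008, 0.003, 0, 0, 0, -0.5, 0.33], [0.0008, 0.004, 0, 0, 0, -0.6, 0.33], [0.0008, 0.004, 0, 0, 0, -0.6, 0.33]],
])

```text
t: 24.0
eef_pos: [0.4648, -0.1826, 0.0963]
tool_rot: [0.0, 0.952, 0.307, -0.0]
contact_force: [-1.8, 1.4, 1.7]
gripper_width: 0.329
grasp_force: 1.2
```

```bash
python3 nx.py 2.2 2.25
```

```text
tool angle-1.66: 2.306 r 0.0611 [ 0.54  0.35 -0.34  2.05  0.16  0.78 -0.85]
2.2 t 24.0 shift [ 0.0008 -0.0004  0.0003] turn5 [-0.001  0.005  0.   ]
```

Call:
servo_tool([
  [[0.0005, 0.001, 0, 0, 0, -0.1, 0.33], [0.0008, 0.002, 0, 0, 0, -0.2, 0.33], [0.001, 0.003, 0, 0, 0, -0.3, 0.33], [0.001, 0.004, 0, 0, 0, -0.4, 0.33], [0.001, 0.004, 0, 0, 0, -0.4, 0.33]],
])

```text
t: 24.42
eef_pos: [0.4674, -0.1852, 0.096]
tool_rot: [-0.0, 0.946, 0.323, -0.001]
contact_force: [-5.5, 0.2, 0.9]
gripper_width: 0.332
grasp_force: 1.8
```

```bash
python3 nx.py 2.2 2.35
```

```text
tool angle-1.66: 2.367 r 0.061 [ 0.54  0.35 -0.35  2.04  0.17  0.78 -0.82]
2.2 t 24.42 shift [ 0.0004 -0.0041 -0.    ] turn5 [-0.01   0.014  0.404]
2.3 t 24.42 shift [ 0.0009  0.0019 -0.    ] turn5 [-0.011  0.014 -0.742]
```

The push reads 5.5 N at about 2.25 rad, so the cam is tight at the hard end. I'll back off within the cage and lift clear.

Call:
servo_tool([
  [[0, -0.003, 0, 0, 0, 0, 0.33], [0, -0.007, 0, 0, 0, 0, 0.33], [0, -0.0075, 0, 0, 0, 0, 0.33], [0, -0.0075, 0, 0, 0, 0, 0.33], [0, -0.0075, -0.01, 0, 0, 0, 0.33], [0, -0.0075, -0.03, 0, 0, 0, 0.33], [0, -0.0075, -0.06, 0, 0, 0, 0.33], [0, -0.0075, -0.09, 0, 0, 0, 0.33], [0, -0.0075, -0.12, 0, 0, 0, 0.33], [0, -0.0075, -0.15, 0, 0, 0, 0.33], [0, -0.0075, -0.15, 0, 0, 0, 0.33]],
])

```text
t: 25.33
eef_pos: [0.4674, -0.1798, 0.2533]
tool_rot: [0.004, 0.946, 0.323, 0.005]
contact_force: [2.0, -0.2, -0.2]
gripper_width: 0.328
grasp_force: 0.0
```

Run:
```python
from p import *
import cv2
print(bot.get_obs()['contact_force'],bot.get_obs()['t'])
# verify numerically: rack edges & pin by model-vs-image; caps template in side/scene
rk=np.r_[place(sh,[.0102,.0405,0])[0][:2],sh[2]]
for n in('scene','side'):
    c=bot.read_camera(n);g=cv2.cvtColor(c['img'],cv2.COLOR_RGB2GRAY)
    print(n,'pin',[int(g[tuple(proj(n,pin(t)+[0,0,.14])[0].round().astype(int)[::-1])]) for t in(.04,1.9,2.05,2.2,2.3)])
    # dark cap blobs near rack
    L=np.array([[x,y,.138] for y in(.039,-.061) for x in(-.02,0,.02)]);u=proj(n,place(rk,L))
    x0,y0=(u.min(0)-6).astype(int);x1,y1=(u.max(0)+7).astype(int)
    k,_,st,ce=cv2.connectedComponentsWithStats((g[y0:y1,x0:x1]<45).astype(np.uint8))
    print('pred',u.round(1).tolist());print('blobs',[( (ce[i]+[x0,y0]).round(1).tolist(),int(st[i,4])) for i in range(1,k) if st[i,4]>8])
```

```text
[ 2.01922427 -0.20480572 -0.15146705] 25.3333
scene pin [78, 52, 51, 21, 11]
pred [[247.7, 208.9], [242.5, 214.0], [237.1, 219.2], [214.8, 193.5], [209.4, 198.3], [203.9, 203.2]]
blobs [([242.1, 191.2], 37), ([208.4, 199.8], 118), ([241.8, 215.2], 125), ([199.6, 224.2], 12)]
side pin [153, 15, 15, 18, 28]
pred [[369.2, 172.5], [363.3, 167.8], [357.6, 163.2], [400.7, 153.5], [394.8, 149.0], [389.1, 144.6]]
blobs [([394.3, 150.9], 88), ([363.3, 169.8], 89)]
```

Run:
```python
from p import *
import cv2
c=bot.read_camera('wrist');g=cv2.cvtColor(c['img'],cv2.COLOR_RGB2GRAY)
for t in(2.05,2.15,2.25): print(t,proj('',pin(t)+[0,0,.148],c)[0].round(0),proj('',pin(t)+[0,0,.111],c)[0].round(0))
x,y=proj('',pin(2.2)+[0,0,.148],c)[0].astype(int)
print(x,y);print(g[y-40:y+41:5,x-50:x+51:5])
```

```text
2.05 [306. 226.] [308. 215.]
2.15 [314. 228.] [315. 216.]
2.25 [323. 228.] [323. 217.]
318 228
[[ 81  87  83  82  88  87  85  85  84  91  21  22  24 128 125 137 135 133
  136 136 134]
 [ 87  84  88  85  85  85  85  84  84  84  24  19  25 126 129 136 135 136
  134 135 135]
 [ 85  83  84  88  83  84 142 116  85  86  17  25  19 129 124 135 137 134
  138 135 134]
 [132 136 137 133 135 134 141  86  86  88  22  28  48 125 128 125 117 136
  137 135 136]
 [131 129 134 134 136 135 139  85  85  85  26   1  41 132 134 135 133 137
  135 136 135]
 [131 131 131 134 134 134 135 136 138  87   2   3   3 136 134 134 137 137
  133 135 134]
 [129 131 132 136 130 136 134 137 138 111   3   1   1 137 132 135 137 136
  136 138 134]
 [131 132 133 134 133 129 134 136 134 102  28  33  33 138 136 134 137 137
  135 135 134]
 [134 134 133 133 134 138 117 134 135 101  21  24  29 141 134 137 135 135
  134 135 134]
 [135 134 133 133 134 135 133 117 134 136   0  17 103 135 133 135 137 136
  135 135 134]
 [134 133 135 133 134 133 133  12 100 135 136 136 134 135 135 136 135 136
  137 136 135]
 [134 136 134 134 134 134 135  85  15  78 135 135 134 137 136 136 133 135
  137 134 133]
 [135 134 133 133 133 134 132 132   2  28  67 135 135 137 136 135 137 136
  135 134 134]
 [130 133 137 135 133 133 133 134 137   0  11  54 137 134 135 136 135 134
  135 135 134]
 [106 134 134 133 134 134 136 133 134 133 127 136 112 137 136 136 136 135
  136 134 137]
 [126  81 137 133 134 134 133 135 134 132 134 135 134  86 134 136 134 135
  135 136 136]
 [132 134  82 123 138 137 132 135 134 135 133 134  92 127 130 133 136 135
  134 134 133]]
```

The pin top is at u≈323, which is 2.25 rad, so the clamp is tight. Handing in.

```bash
python3 -c "
from station import bot
print(bot.hand_in())"
```

```text
the job is handed in; nothing more can be done
None
```

The rack is loaded under the lip, was pushed home against the stop at about 11 N and clamped with the cam at its hard end (about 2.25 rad), with the arm clear; I handed it in at about 25 s, but the hand-in returned no verdict.

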